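Clamp a pack of strap plates in the spring-wheel jig

ROBOT

A 6-joint arm with a two-finger parallel gripper is mounted at the origin on a cart in front of the work surface, level with it; the furniture and walls round the work are solid. World frame = base frame: x ahead of the robot, y to its left, z up, the work surface at z = 0. Lengths are in mm, angles in rad, forces in N, time in s.
With the tool pointing down it reaches from about 350 to 975 mm from the base axis. Payload 7.1 kg.
Tool frame: the origin (TCP) lies midway between the tips of the shut fingers; the grasp point (between the pads) lies ctrl.tcp_to_grasp behind it (ctrl.tcp_to_grasp is the distance from the TCP to the grasp point, in mm); z points along the fingers, y is the direction in which the jaws open and shut (so a half turn about z gives the same grasp; the last joint's range is limited). The gripper opens to 88 mm and grips with 3 to 60 N. Pads are 20 mm wide; open, the fingers measure 115 mm over their backs; the gripper's body (75 mm by 178 mm) begins 61 mm behind the grasp point.
Start: joints at [-1.254, 0.423, 1.63, -0, 1.089, -0.019], TCP at [205.97, -590.069, 222.675] pointing down, gripper open.
Joint ranges: [-3, 3], [-0.9, 2.11], [0.09, 2.58], [-1.31, 4.45], [0.11, 2.69], [-2.54, 2.54]. Speed limits (rad/s): [2.39, 2.39, 3.01, 3.14, 3.14, 3.14].

INTERFACE

Orientations are given as a rotation vector (axis times angle).
In Python, from workcell import ctrl gives the robot as it stands.
- The arm moves only by the tool play_rows, never from a script. Its argument "increments" is text: rows parted by semicolons, each of 5 numbers parted by spaces: the opening, from 0 (shut) to 1 (fully open), then the shift along the world's x, y, z in m, then the turn about the world's z in degrees. A call has 1 to 20 rows; each row shifts and turns the commanded pose from where the row before left it; what a row does not reach is not made up. A row lasts 1/10 s, in which the tool goes at most 50 mm and 8.59 degrees, less where a joint would pass 70% of its speed; a pose out of reach is approached as far as the arm can. A call is refused whole if a number of a shift passes 0.05 or a number of a turn 8.59, either way. A call with a gripper value outside its range is refused whole. The fingers move at their own pace and stop on an object; the grip force is fixed at half the most. Time passes only in rows, so rows that do not move let the fingers close. It gives the time, the measured TCP pose, the force and the opening at its end, in the units of the state.
- ctrl.get_obs(): the state, without advancing time (a new reading comes with each control period).
- ctrl.get_image(name): name is "scene" or "top" or "wrist"; returns a dict with "img" (400x640x3 uint8, red, green, blue), "range_z" (400x640 float32, mm along the optical axis (not along the pixel's ray), 0 where there is no reading), "vertical_fov" (degrees; the focal length in pixels is half the picture's height over the tangent of half this angle, whatever the lens; pixels are square), "cx", "cy" (the principal point, pixels), "origin" and "attitude" of the camera in the world. Camera axes: x right, y down, z forward; pixel columns grow to the right and rows downward; lengths in mm; the calibration is good to about 2 mm. A picture is of the moment at which its call begins.
- ctrl.close_job(): hands the job in, once; it reports no verdict.
The state is a dict: "t": time; "qpos": joint angles; "qvel": joint speeds; "joint_torque": joint torques, N m; "ee_pos": TCP position; "orientation": TCP orientation; "ft_force": force on the tool from outside, world axes, zero at the start; "moment": the same for the moment, N m; "width": finger opening in mm.
Only numpy, scipy, OpenCV 4.12 (cv2) and the standard library are available. Lean on these libraries where they do the work, as an engineer would, in place of code of your own. Each camera call takes 0.05 s, during which the arm holds its last target. There are 200 camera calls.

TASK

Open the pack jig: stand the locking pin in the tension arm's bush, pull the sprung wheel back until the pin drops right down into the lock hole of the base, and let go. Then stack every strap plate flat, one on another, on the bed bars between the posts; draw the pin so that the wheel springs in and clamps the whole pack against the two fence posts, and put the pin back upright in its parking hole. Finally swing the height gauge over the pack as far as its stop, press it down until its foot bears on the clamped pack for a moment and let it rise; leave the other things on the bench where they are.

Things in the scene. Friction and masses are not known exactly. Their poses are not given: they have to be found in the camera images.
- jig: pack jig, fixed to the bench, on a grey base plate 20 mm thick. Origin on the bench surface below the centre of the clamped pack; z up, x away from the robot at yaw 0, y to its left. In this frame the base reaches from x -132 to +56, y -112 to +124 mm. A tall carton stands close behind it
- load_spot (a point): where to centre the plates between the posts (jig x -4, y 0), at the height of the bed, 40 mm above the bench; plates lie along the jig's y. The bed is two steel bars at y 41 to 61 mm on each side. Clear space between the posts: x -27 to +18 mm, y -65 to +65 mm. Fingers fit in front of and behind a plate's middle
- pivot (a point): the arm's pivot axis, at the top of the base plate (20 mm above the bench), at jig x -70, y +98 mm. Pivot bolt and spring stand up to 68 mm above the bench. Six posts 12 mm thick, tapered at the top, 95 mm above the bench, surround the pack: fence posts behind it at jig x +24, y +-36; front posts at x -33, y +-51; end posts at x -4, y +-71 mm
- tension_arm (a joint): angle of the blue tension arm, rad: 0 = sprung fully in, about 0.08 with a pack clamped, 0.76 = bush exactly over the lock hole (settles back a little on the pin, to about 0.69), 0.82 = end stop. Grows clockwise seen from above, the wheel moving to the jig's -x. A damped spring pulls it in: 5 N at the wheel at 0, 10 N at 0.76, and about 9 N more per 0.1 m/s of wheel speed
- wheel_top (a point): centre of the top of the rubber tension wheel on the arm's free end, 105 mm from the pivot: 40 mm in diameter, from 41 to 85 mm above the bench. It spins freely on its upright axis, so it can be gripped across its diameter from above and led along the arc without turning the hand. Its axis is at jig x -30 mm at 0, -108 mm when locked
- pin_bush (a point): centre of the mouth of the steel bush on the arm, 48 mm above the bench; bore 14.5 mm, flared to 20 mm in the top 8 mm, outside 32 mm. The bore is open below: a pin stood in it rests with its tip on the base plate, slides along with the arm, and falls 16 mm when it comes over the lock hole, until its head sits on the bush
- lock_hole (a point): centre of the mouth of the lock hole, 16 mm in diameter, through the 20 mm base plate
- park_hole (a point): centre of the mouth of the pin's parking hole, 15 mm in diameter, through the 20 mm base plate at its left edge; the parked pin stands in it on the bench
- lock_pin: locking pin: steel shank 12 mm in diameter, 44 mm long, tip chamfered; black round head 24 mm in diameter, 30 mm tall. Origin at the middle of the flat tip, z towards the head. Height of the origin above the bench: 0 parked, 20 mm standing in the bush on the base plate, 4 mm dropped home in the lock hole. Drawing it out takes up to about 20 N
- plate_1: aluminium strap plate 120 mm (its y) by 36 mm (x) by 10 mm (z), with an 11 mm hole near each end; origin at the centre of its underside. Two to four of the four alike plates are present, lying flat on the right of the bench; their order in the stack is free
- plate_2: aluminium strap plate 120 mm (its y) by 36 mm (x) by 10 mm (z), with an 11 mm hole near each end; origin at the centre of its underside. Two to four of the four alike plates are present, lying flat on the right of the bench; their order in the stack is free
- plate_3: aluminium strap plate 120 mm (its y) by 36 mm (x) by 10 mm (z), with an 11 mm hole near each end; origin at the centre of its underside. Two to four of the four alike plates are present, lying flat on the right of the bench; their order in the stack is free
- plate_4: aluminium strap plate 120 mm (its y) by 36 mm (x) by 10 mm (z), with an 11 mm hole near each end; origin at the centre of its underside. Two to four of the four alike plates are present, lying flat on the right of the bench; their order in the stack is free
- gauge_swing (a joint): turn of the gauge's bracket on its column, rad: 0 = swung fully aside to the rear (it starts between 0 and 0.3), 1.90 = against its stop with the foot over the right end of the pack. Grows anticlockwise seen from above; light friction, stays where it is left
- gauge (a joint): how far the sprung gauge rod is pressed down, m: 0 = up (underside of the foot 98 mm above the bench), up to 0.056; the foot meets a pack of n plates at 0.058 - 0.010 n. It rises by itself (1 to 4 N)
- gauge_column (a point): axis of the gauge's column and bracket, 110 mm above the bench, at jig x +28, y -90 mm; the bracket reaches 137 mm above the bench
- gauge_cap (a point): centre of the top of the gauge's black push cap (28 mm in diameter, 15 mm tall), 201 mm above the bench when up, 50 mm from the column's axis; at the stop it is at jig x 0, y -48 mm. Grip it lightly and lead it round, press it straight down with closed fingertips
- gauge_foot: round steel foot of the gauge, 22 mm in diameter, 6 mm thick, straight below the cap. Its origin lies 98 mm below its underside. It is cushioned: it gives 5 mm under some 9 N
- green_driver: stubby green screwdriver lying near the front edge on the left, 167 mm long; to be left alone
- seal_box: small printed parts box 46 x 85 x 40 mm behind the jig on the left; to be left alone
- tape_roll: roll of black tape 62 mm across, 19 mm high, behind the jig; to be left alone
Mind the look-alikes: they are no part of the job. Leave any green look-alike of the lock_pin alone.

How it is judged:
By the outcome, as a careful person would: the job done as asked, in the order asked, and still so for the second after the job is handed in, with the robot touching nothing.
Of plate_1, plate_2, plate_3, plate_4 only 2 to 4 are there at a start; the rules pass over those that are not, and their reading is None.
At some moment in a run one of plate_1, plate_2, plate_3, plate_4 may be knocked a few centimetres aside while the robot is not near it.
It also fails if it takes over 210 s, if anything falls off the work surface, if the arm or the gripper's body presses on something with over 40 N, if the wrist force passes 120 N, or if a joint passes its speed limit or range.

## Working session

There is one attempt and no reset: what is moved stays moved. The work goes in short steps, Python scripts to look and compute and a tool call to move; the robot and the scene stay as the last step left them, time stands still between calls to the robot, and variables do not carry over. Pictures are saved under pics/ and viewed, on a budget of 14 in all, crops included, one or two more only if the job needs it, and the job is handed in when it is done.

Besides the shell and the picture viewer there is one more tool, called after "Request:" by a JSON object that holds its "api" and its "payload". play_rows: Moves the arm, as the interface text tells. Its arguments: {"type":"object","properties":{"increments":{"type":"string"}},"required":["increments"]}

```bash
mkdir -p pics; ls
cat > h.py <<'E'
import numpy as np, cv2
from scipy.spatial.transform import Rotation as R
from workcell import ctrl
def cam(n):
    d=ctrl.get_image(n); d['f']=200/np.tan(np.radians(d['vertical_fov'])/2)
    a=np.array(d['attitude'],float); d['R']=a if a.shape==(3,3) else R.from_rotvec(a).as_matrix() if a.size==3 else None
    d['o']=np.array(d['origin'],float); return d
def xyz(d):
    v,u=np.mgrid[:400,:640]; z=d['range_z']
    p=np.stack([(u-d['cx'])/d['f']*z,(v-d['cy'])/d['f']*z,z],-1)
    P=p@d['R'].T+d['o']; P[z<=0]=np.nan; return P
def ray(d,u,v,h):
    r=d['R']@np.array([(u-d['cx'])/d['f'],(v-d['cy'])/d['f'],1]); return d['o']+r*(h-d['o'][2])/r[2]
def save(d,n,box=None,s=1):
    im=d['img'][:,:,::-1]
    if box: im=im[box[1]:box[3],box[0]:box[2]]
    cv2.imwrite('pics/'+n,cv2.resize(im,None,fx=s,fy=s,interpolation=cv2.INTER_CUBIC))
E
python3 - <<'E'
from h import *
import pickle
for n in ('top','scene'):
    d=cam(n); print(n,d['o'],d['attitude'],d['f'],d['cx'],d['cy']); save(d,n+'0.png',s=1.25); pickle.dump(d,open(n+'0.pkl','wb'))
o=ctrl.get_obs(); print(o,ctrl.tcp_to_grasp)
E
```

```text
pics
top [ 396.64172969   62.63139035 1485.7735838 ] [-2.20638387  2.1491223  -0.10441454] 481.09980659507494 306.97545692139505 196.98207217852595
scene [-380.67705041  573.7155674   825.72754269] [-1.21643868  2.09194826 -1.12564394] 430.07449166606887 318.5765630743788 202.25631797686677
{'t': 0.1, 'qpos': array([-1.25400234e+00,  4.23757565e-01,  1.63057704e+00, -9.82291907e-06,
        1.08862296e+00, -1.90063153e-02]), 'qvel': array([-0.00072151, -0.00098225, -0.00153016, -0.00202534,  0.00045515,
        0.00021647]), 'joint_torque': array([ 1.11919286e-03, -5.45613277e+01, -2.74326378e+01,  6.45930693e-02,
        1.88717432e-02, -1.98258715e-05]), 'ee_pos': array([ 205.81805957, -589.61882829,  221.99807705]), 'orientation': array([-3.09608435e+00, -5.24780783e-01,  3.31420963e-04]), 'ft_force': array([ 0.59242265, -0.28641027,  0.37843955]), 'moment': array([ 0.01732921, -0.02630985,  0.01487118]), 'width': 87.67460254810703} 18.700000000000003
```

View pics/top0.png

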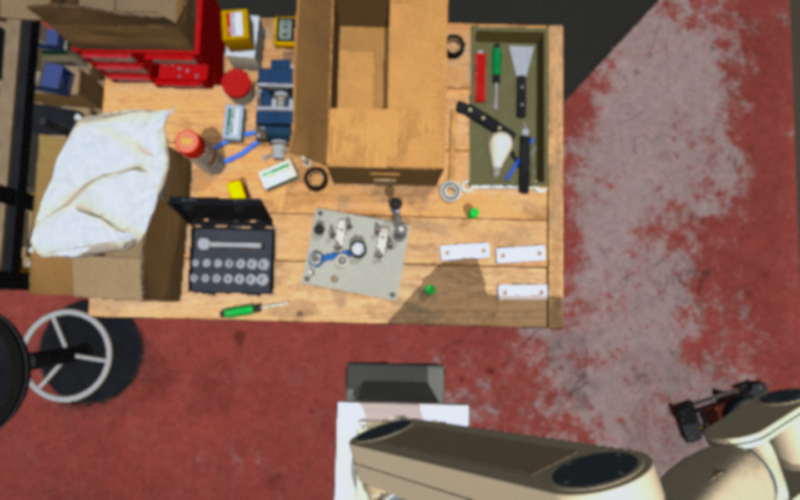

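View pics/scene0.png

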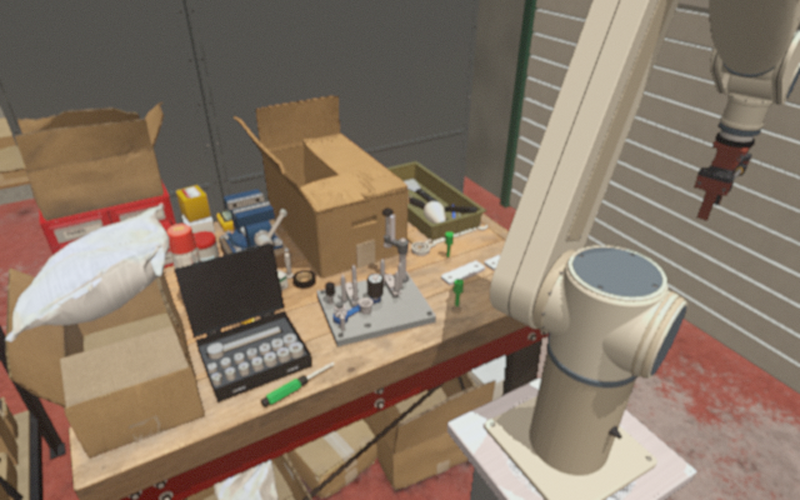

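The top picture shows the jig at about (355,250), three plates at about (465,250), (520,254) and (522,291), green look-alike pins at (473,212) and (430,289), and the gauge at about (397,205). Next I'll enlarge the jig.

Run:
```python
from h import *
import pickle
d=pickle.load(open('top0.pkl','rb')); save(d,'jig.png',(235,150,345,245),7)
P=xyz(d)
# plates: white-ish pixels with z~10 on right
hsv=cv2.cvtColor(d['img'],cv2.COLOR_RGB2HSV)
m=((hsv[...,1]<60)&(hsv[...,2]>150)&(P[...,2]>3)&(P[...,2]<20)).astype(np.uint8); m[:, :345]=0
n,l,s,c=cv2.connectedComponentsWithStats(m)
for i in range(1,n):
    if s[i,4]>100:
        q=P[l==i]; r=cv2.minAreaRect(q[:,:2].astype(np.float32)); print(r,np.median(q[:,2]),s[i])
b=(abs(P[...,2]-20)<5).astype(np.uint8)*(hsv[...,1]<60); b[:,:230]=0;b[:,350:]=0;b[:150]=0;b[250:]=0
n,l,s,c=cv2.connectedComponentsWithStats(b.astype(np.uint8)); i=1+np.argmax(s[1:,4]); q=P[l==i]; r=cv2.minAreaRect(q[:,:2].astype(np.float32)); print('base',r,cv2.boxPoints(r),np.median(q[:,2]))
```

```text
((1014.0191040039062, -283.13519287109375), (75.93338012695312, 55.166290283203125), 8.706852912902832) 13.076471812720342 [408  37  18  23 300]
((676.7562255859375, -136.28660583496094), (48.37271499633789, 114.74613189697266), 7.389631271362305) 13.414472060834782 [352 144  37  17 228]
((523.5760498046875, -143.04820251464844), (40.80187225341797, 123.8672103881836), 4.7834296226501465) 9.874234012187344 [351 194  41  15 449]
((521.7275390625, -279.9974365234375), (39.152774810791016, 122.87550354003906), 4.596158504486084) 9.683055008383576 [396 196  40  14 450]
((428.4892883300781, -285.21636962890625), (36.82706832885742, 120.53099822998047), 1.4653995037078857) 9.592169944612579 [398 227  40  13 445]
base ((511.6160888671875, 124.81834411621094), (233.7940216064453, 188.49778747558594), 80.89852905273438) [[400.06262   24.301712]
 [586.1872    -5.515518]
 [623.16956  225.33498 ]
 [437.04498  255.1522  ]] 20.000783492279652
```

View pics/jig.png

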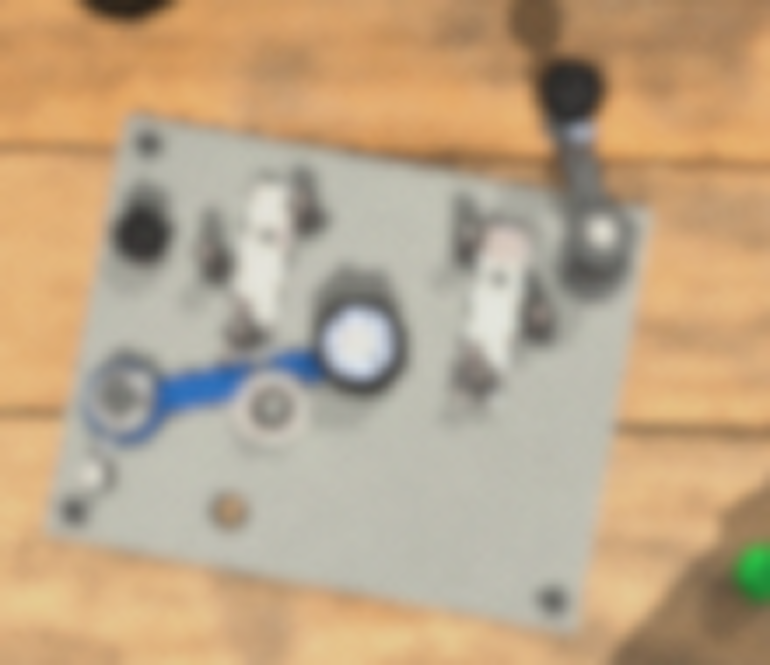

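Run:
```python
from h import *
import pickle
d=pickle.load(open('top0.pkl','rb'))
yaw=np.radians(-9.1);C=np.array([[np.cos(yaw),-np.sin(yaw)],[np.sin(yaw),np.cos(yaw)]]);o=np.array([548.2,112.9])
for n,u,v,h in [('pinhead',142,236,74),('wheel',358,342,85),('pivot',122,397,68),('bush',270,408,48),('lock',228,511,20),('cap',570,90,201),('col',601,235,137)]:
    p=ray(d,235+(u+.5)/7-.5,150+(v+.5)/7-.5,h)[:2]; print(n,p.round(1),'jig',(C.T@(p-o)).round(1))
```

```text
pinhead [560.9 211.2] jig [-3. 99.]
wheel [517.5 118.3] jig [-31.2   0.5]
pivot [493.  217.8] jig [-71.1  94.8]
bush [491.4 156.6] jig [-63.   34.1]
lock [447.9 175.2] jig [-108.9   45.7]
cap [607.2  35. ] jig [ 70.5 -67.6]
col [558.9  19.6] jig [ 25.3 -90.4]
```

Request:
{"api": "play_rows", "payload": {"increments": "1 0.0165 0.0395 0.001 8;1 0.0165 0.0395 0.001 8;1 0.0165 0.0395 0.001 8;1 0.0165 0.0395 0.001 8;1 0.0165 0.0395 0.001 8;1 0.0165 0.0395 0.001 8;1 0.0165 0.0395 0.001 8;1 0.0165 0.0395 0.001 8;1 0.0165 0.0395 0.001 8;1 0.0165 0.0395 0.001 0;1 0.0165 0.0395 0.001 0;1 0.0165 0.0395 0.001 0;1 0.0165 0.0395 0.001 0;1 0.0165 0.0395 0.001 0;1 0.0165 0.0395 0.001 0;1 0.0165 0.0395 0.001 0;1 0.0165 0.0395 0.001 0;1 0.0165 0.0395 0.001 0;1 0.0165 0.0395 0.001 0;1 0.0165 0.0395 0.001 0"}}

```text
t: 2.1
ee_pos: [536.1, 201.7, 242.4]
orientation: [-2.197, -2.246, 0.001]
ft_force: [0.7, -1.4, 0.2]
width: 87.8
```

```bash
cat >> h.py <<'E'
yaw=np.radians(-9.1);C=np.array([[np.cos(yaw),-np.sin(yaw)],[np.sin(yaw),np.cos(yaw)]]);o=np.array([548.2,112.9])
def W(x,y): return C@np.array([x,y])+o
def J(p): return C.T@(np.array(p)[:2]-o)
def st():
    s=ctrl.get_obs(); Rm=R.from_rotvec(s['orientation']).as_matrix(); phi=np.degrees(np.arctan2(Rm[1,1],Rm[0,1]))
    print('t',round(s['t'],2),'tcp',np.round(s['ee_pos'],1),'phi',round(phi,1),'tilt',np.round(Rm[:,2],3),'F',np.round(s['ft_force'],1),'w',round(s['width'],1),'q6',round(s['qpos'][5],2),'jig',J(s['ee_pos']).round(1))
    return s['ee_pos'],phi
E
python3 - <<'E'
from h import *
import pickle
st()
d=cam('wrist'); print(d['o'],d['R'].round(3),d['f']); save(d,'w1.png',s=1.25); pickle.dump(d,open('w1.pkl','wb'))
P=xyz(pickle.load(open('top0.pkl','rb')))
q=P[120:165,230:370].reshape(-1,3); k=q[(q[:,2]>100)&(q[:,2]<400)]; 
for y0 in range(-60,300,40):
    m=k[(k[:,1]>y0)&(k[:,1]<y0+40)&(k[:,0]>640)]
    if len(m): print(y0,m[:,0].min().round(),m[:,2].max().round())
E
```

```text
t 2.1 tcp [536.1 201.7 242.4] phi 1.3 tilt [-0.001 -0.    -1.   ] F [ 0.7 -1.4  0.2] w 87.8 q6 0.32 jig [-26.   85.8]
[533.77464613 268.74499002 405.24335375] [[ 1.     0.021  0.005]
 [ 0.022 -0.97  -0.24 ]
 [-0.     0.24  -0.971]] 358.5105538929006
-60 686.0 213.0
-20 685.0 212.0
20 685.0 210.0
60 685.0 209.0
100 686.0 209.0
140 685.0 210.0
180 687.0 276.0
220 687.0 314.0
```

View pics/w1.png

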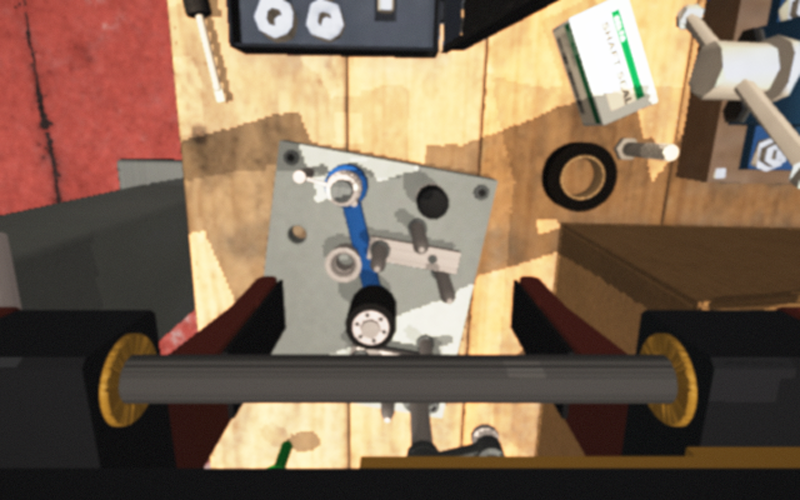

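The wrist view shows the pin head at (432,202), wheel (371,327), bush (345,261), lock hole (298,233) and pivot bolt (344,189) in the 1.25x picture.

Run:
```python
from h import *
import pickle
d=pickle.load(open('w1.pkl','rb'))
for n,u,v,h in [('pin',432,202,74),('wheel',371,328,85),('bush',345,261,48),('lock',298,233,20),('pivot',344,189,68),('baseTL',285,141,20),('baseTR',496,180,20)]:
    p=ray(d,u/1.25,v/1.25,h)[:2]; print(n,p.round(1),J(p).round(1))
P=xyz(d); 
m=P[130:180,320:370].reshape(-1,3); m=m[(m[:,2]>69)&(m[:,2]<79)]; print('pin head depth', m.min(0),m.max(0),m.mean(0))
m=P[210:300,260:340].reshape(-1,3); m=m[(m[:,2]>81)&(m[:,2]<88)]; print('wheel depth', m.min(0),m.max(0),m.mean(0))
```

```text
pin [560.5 216.7] [ -4.2 104.4]
wheel [516.4 119.1] [-32.4   1.1]
bush [492.4 161.6] [-62.8  39.3]
lock [447.8 178.1] [-109.4   48.5]
pivot [494.3 224.2] [-70.8 101.4]
baseTL [439.4 257.2] [-130.2  125.2]
baseTR [619.  228.4] [ 51.6 125.3]
pin head depth [550.57711985 203.59468312  70.34991553] [573.4701078  226.67656284  76.86202745] [561.44437265 215.71591147  74.49548714]
wheel depth [497.08032692 101.28847485  81.05798423] [535.05971618 172.95508752  87.93315525] [516.50491292 123.25465234  85.89752441]
```

Request:
{"api": "play_rows", "payload": {"increments": "0.5 0.0125 0.006 0 0;0.5 0.0125 0.006 0 0;0.5 0 0 -0.04 0;0.5 0 0 -0.04 0;0.5 0 0 -0.04 0;0.5 0 0 -0.03 0;0.5 0 0 -0.03 0;0.5 0 0 -0.02 0;0.5 0 0 0 0;0 0 0 0 0;0 0 0 0 0;0 0 0 0 0;0 0 0 0 0;0 0 0 0 0"}}

```text
t: 3.55
ee_pos: [561.9, 212.3, 44.0]
orientation: [2.197, 2.245, 0.003]
ft_force: [0.4, -0.4, 6.4]
width: 23.3
```

Run:
```python
from h import *
st()
```

```text
t 3.55 tcp [561.9 212.3  44. ] phi 1.2 tilt [ 0.002  0.001 -1.   ] F [ 0.4 -0.4  6.4] w 23.3 q6 0.32 jig [ -2.2 100.3]
```

Request:
{"api": "play_rows", "payload": {"increments": "0 0 0 0.025 0;0 0 0 0.04 0;0 0 0 0.04 0;0 -0.0085 -0.0068 0 8;0 -0.0085 -0.0068 0 8;0 -0.0085 -0.0068 0 8;0 -0.0085 -0.0068 0 8;0 -0.0085 -0.0068 0 8;0 -0.0085 -0.0068 0 8;0 -0.0085 -0.0068 0 8;0 -0.0085 -0.0068 0 8;0 0 0 0 0"}}

```text
t: 4.75
ee_pos: [491.7, 156.9, 147.7]
orientation: [-0.672, -3.068, 0.001]
ft_force: [0.0, 0.0, -0.7]
width: 23.5
```

Run:
```python
from h import *
import pickle
st()
d=cam('wrist'); save(d,'w2.png',(130,40,510,280),2.1); pickle.dump(d,open('w2.pkl','wb')); print(d['o'],d['R'].round(3))
```

```text
t 4.75 tcp [491.7 156.9 147.7] phi 65.3 tilt [-0.001 -0.    -1.   ] F [ 0.   0.  -0.7] w 23.5 q6 -0.85 jig [-62.8  34.5]
[431.4832092  185.88278309 310.64025107] [[ 0.418  0.882  0.218]
 [ 0.908 -0.406 -0.1  ]
 [ 0.     0.24  -0.971]]
```

View pics/w2.png

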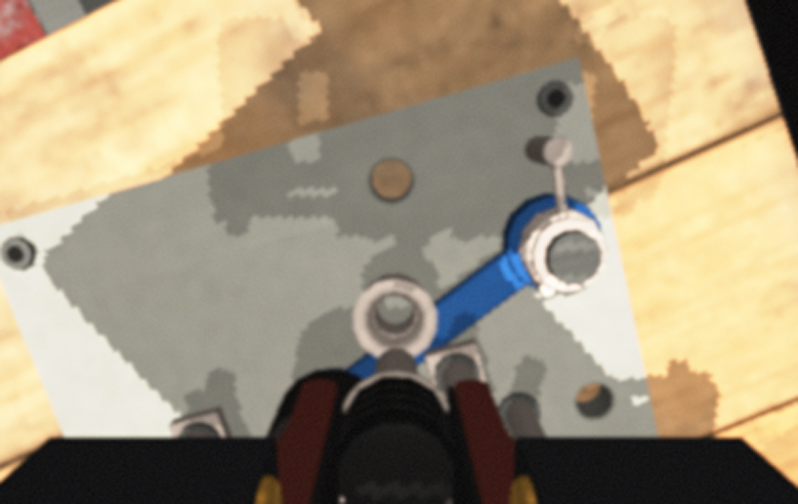

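The close look shows the bush mouth at (395,312), lock hole (391,180), parking hole (594,400), pivot (573,254) and the pin shank below the head, its tip near (397,357).

Run:
```python
from h import *
import pickle
d=pickle.load(open('w2.pkl','rb'))
for n,u,v,h in [('bush',395,312,48),('lock',391,180,20),('park',594,400,20),('pivot',573,254,68),('pintip',397,357,103.7),('tipedge',397,348,103.7),('tcp?',397,380,103)]:
    p=ray(d,130+u/2.1,40+v/2.1,h)[:2]; print(n,p.round(1),J(p).round(1))
q=d['R'].T@(np.array([491.7,156.9,103.7])-d['o']); print((d['f']*q[0]/q[2]+d['cx']-130)*2.1,(d['f']*q[1]/q[2]+d['cy']-40)*2.1)
```

```text
bush [487.9 159.9] [-67.   36.9]
lock [446.4 177.4] [-110.7   47.5]
park [561.5 215.5] [ -3.1 103.5]
pivot [490.2 222.6] [-74.6  99.1]
pintip [488.2 160.4] [-66.7  37.4]
tipedge [485.8 161.5] [-69.3  38.1]
tcp? [494.7 157.4] [-59.8  35.5]
390.9695786260116 372.4060889384101
```

Request:
{"api": "play_rows", "payload": {"increments": "0 0 0.001 -0.025 0;0 0 0 -0.02 0;0 0 0 -0.01 0;0 0 0 -0.006 0;0 0 0 -0.006 0;0 0 0 0 0"}}

```text
t: 5.4
ee_pos: [492.6, 158.0, 80.2]
orientation: [-0.674, -3.067, 0.002]
ft_force: [-0.1, -3.7, -3.2]
width: 23.6
```

Request:
{"api": "play_rows", "payload": {"increments": "0 0 0 -0.004 0;0 0 0 0 0"}}

```text
t: 5.6
ee_pos: [492.5, 157.9, 76.6]
orientation: [-0.674, -3.068, 0.002]
ft_force: [0.1, -5.1, -4.2]
width: 23.5
```

Request:
{"api": "play_rows", "payload": {"increments": "0 0 -0.001 -0.004 0;0 0 0 -0.004 0;0 0 0 -0.003 0;0 0 0 0 0"}}

```text
t: 6.0
ee_pos: [492.7, 157.5, 65.3]
orientation: [-0.674, -3.068, 0.0]
ft_force: [-1.6, -2.4, -3.7]
width: 23.7
```

Request:
{"api": "play_rows", "payload": {"increments": "0.45 0 0 0 0;0.45 0 0 0 0;0.45 0 0 0 0;0.45 0 0 0.03 0;0.45 0 0 0.045 0;0.45 0 0 0.045 0;0.7 0.003 -0.0048 0 -7.5;0.7 0.003 -0.0048 0 -7.5;0.7 0.003 -0.0048 0 -7.5;0.7 0.003 -0.0048 0 -7.5;0.7 0.003 -0.0048 0 -7.5;0.7 0.003 -0.0048 0 -7.5;0.7 0.003 -0.0048 0 -7.5;0.7 0.003 -0.0048 0 -7.5;0.7 0 0 0 0"}}

```text
t: 7.5
ee_pos: [517.6, 119.0, 186.0]
orientation: [2.119, 2.318, 0.002]
ft_force: [-1.0, -0.1, -0.1]
width: 61.8
```

Run:
```python
from h import *
import pickle
st()
d=cam('wrist'); save(d,'w3.png',(130,40,510,290),2.1); pickle.dump(d,open('w3.pkl','wb'))
```

```text
t 7.5 tcp [517.6 119.  186. ] phi 5.1 tilt [ 0.001  0.    -1.   ] F [-1.  -0.1 -0.1] w 61.8 q6 0.11 jig [-31.2   1.1]
```

View pics/w3.png

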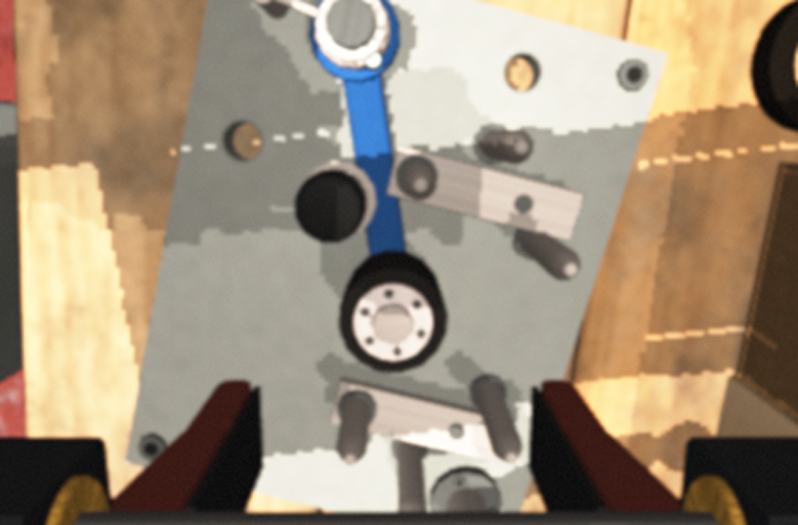

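Request:
{"api": "play_rows", "payload": {"increments": "0.7 0 0 -0.045 0;0.7 0 0 -0.045 0;0.7 0 0 -0.03 0;0.7 0 0 -0.015 0;0.7 0 0 0 0;0 0 0 0 0;0 0 0 0 0;0 0 0 0 0;0 0 0 0 0"}}

```text
t: 8.45
ee_pos: [516.8, 119.2, 51.9]
orientation: [-2.117, -2.321, -0.0]
ft_force: [-3.1, 0.3, 6.5]
width: 39.7
```

Request:
{"api": "play_rows", "payload": {"increments": "0 -0.005 -0.001 0 0;0 -0.005 -0.001 0 0;0 -0.005 -0.0005 0 0;0 -0.005 -0.0005 0 0;0 -0.005 0 0 0;0 -0.005 0 0 0;0 -0.005 0.0005 0 0;0 -0.005 0.0005 0 0;0 -0.005 0.001 0 0;0 -0.005 0.001 0 0;0 -0.005 0.0015 0 0;0 -0.005 0.0015 0 0;0 0 0 0 0"}}

```text
t: 9.75
ee_pos: [459.5, 121.8, 51.9]
orientation: [2.114, 2.319, 0.006]
ft_force: [6.7, -7.0, 0.2]
width: 39.5
```

Run:
```python
from h import *
p,_=st(); v=p[:2]-np.array([494.6,220.7]); a=np.degrees(np.arctan2(v[1],v[0])); print(np.hypot(*v),np.radians(-76.7-a))
```

```text
t 9.75 tcp [459.5 121.8  51.9] phi 5.3 tilt [ 0.006  0.    -1.   ] F [ 6.7 -7.   0.2] w 39.5 q6 0.14 jig [-89.   -5.3]
104.96228467041463 0.5728076429437297
```

Request:
{"api": "play_rows", "payload": {"increments": "0 -0.004 0.0015 0 0;0 -0.004 0.0015 0 0;0 -0.0035 0.0015 0 0;0 -0.0035 0.0018 0 0;0 -0.003 0.0015 0 0;0 -0.002 0.001 0 0;0 0 0 0 0;0 0 0 0 0"}}

```text
t: 10.55
ee_pos: [439.6, 130.7, 51.9]
orientation: [2.114, 2.319, 0.006]
ft_force: [6.5, -7.6, 0.2]
width: 39.8
```

Run:
```python
from h import *
p,_=st(); v=p[:2]-np.array([494.6,220.7]); a=np.degrees(np.arctan2(v[1],v[0])); print(np.hypot(*v),np.radians(-76.7-a))
P=xyz(cam('wrist')); q=P.reshape(-1,3); m=q[np.hypot(q[:,0]-447,q[:,1]-176)<8]; print('pin top z',np.nanmax(m[:,2]),np.nanmedian(m[:,2]))
```

```text
t 10.55 tcp [439.6 130.7  51.9] phi 5.3 tilt [ 0.005  0.    -1.   ] F [ 6.5 -7.6  0.2] w 39.8 q6 0.17 jig [-110.     0.4]
105.46789876935198 0.7803712467518874
pin top z 81.17887096942744 78.78751203242899
```

Request:
{"api": "play_rows", "payload": {"increments": "0 0.003 -0.001 0 0;0 0.003 -0.001 0 0;0 0 0 0 0;0.6 0 0 0 0;0.6 0 0 0 0;0.6 0 0 0 0;0.6 0 0 0.03 0;0.6 0 0 0.05 0;0.6 0 0 0.05 0;0.6 0.0098 -0.034 0.002 0;0.6 0.0098 -0.034 0.002 0;0.6 0.0098 -0.034 0 0;0.6 0.0098 -0.034 0 0;0.6 0.0098 -0.034 0 0;0.6 0.0098 -0.034 0 0;0.6 0.0098 -0.034 0 0;0.6 0.0098 -0.034 0 0;0.6 0 0 0 0"}}

```text
t: 12.4
ee_pos: [522.5, -146.1, 184.8]
orientation: [2.12, 2.316, 0.0]
ft_force: [0.3, 0.4, 0.2]
width: 52.7
```

```bash
cat >> h.py <<'E'
def plates(d,zmax=14):
    P=xyz(d); hsv=cv2.cvtColor(d['img'],cv2.COLOR_RGB2HSV)
    m=((hsv[...,1]<70)&(hsv[...,2]>110)&(P[...,2]>5)&(P[...,2]<zmax)&(P[...,1]<-20)&(P[...,0]<620)).astype(np.uint8)
    n,l,s,c=cv2.connectedComponentsWithStats(m)
    for i in range(1,n):
        if s[i,4]>150:
            r=cv2.minAreaRect(P[l==i][:,:2].astype(np.float32)); print('plate',np.round(r[0],1),np.round(r[1],1),round(r[2],1),s[i,4],'z',np.median(P[l==i][:,2]).round(1))
E
python3 - <<'E'
from h import *
st()
t=cam('top'); plates(t)
P=xyz(t).reshape(-1,3)
m=P[np.hypot(P[:,0]-450,P[:,1]-172)<9]; print('pin z',np.nanmedian(m[:,2]))
d=cam('wrist'); plates(d); save(d,'w4.png')
E
```

```text
t 12.4 tcp [ 522.5 -146.1  184.8] phi 5.1 tilt [ 0.001 -0.001 -1.   ] F [0.3 0.4 0.2] w 52.7 q6 -0.38 jig [  15.6 -259.8]
plate [ 522.  -109.5] [35.3 55.7] 6.9 157 z 9.8
pin z 78.04949064210871
plate [ 522.8 -141.8] [ 35.8 120. ] 4.8 4475 z 10.8
plate [ 414.8 -232.6] [39.  22.4] 51.1 429 z 10.6
plate [ 515.7 -238.3] [35.1 40.2] 4.6 1251 z 10.7
plate [ 523.2 -321.6] [34.8 36.2] 5.2 908 z 10.6
```

View pics/w4.png

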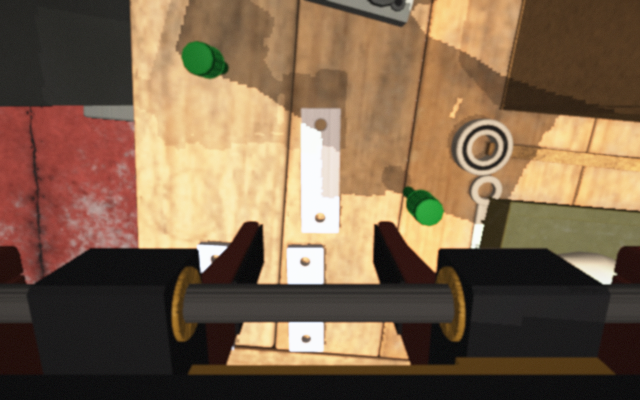

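Request:
{"api": "play_rows", "payload": {"increments": "0.65 0 0.004 -0.045 0;0.65 0 0 -0.045 0;0.65 0 0 -0.045 0;0.65 0 0 -0.025 0;0.65 0 0 -0.013 0;0.65 0 0 -0.008 0;0.65 0 0 0 0;0 0 0 0 0;0 0 0 0 0;0 0 0 0 0;0 0 0 0 0"}}

```text
t: 13.6
ee_pos: [522.2, -139.4, 4.7]
orientation: [2.117, 2.319, 0.001]
ft_force: [0.8, 1.1, 7.4]
width: 35.3
```

Request:
{"api": "play_rows", "payload": {"increments": "0 0 0 0.02 0;0 0 0 0.045 0;0 0 0 0.05 0;0 0 0 0.045 0;0 0.0028 0.032 0 -1.75;0 0.0028 0.032 0 -1.75;0 0.0028 0.032 0 -1.75;0 0.0028 0.032 0 -1.75;0 0.0028 0.032 0 -1.75;0 0.0028 0.032 0 -1.75;0 0.0028 0.032 0 -1.75;0 0.0028 0.032 0 -1.75;0 0 0 0 0;0 0 0 0 0"}}

```text
t: 15.0
ee_pos: [543.4, 117.2, 163.6]
orientation: [-2.383, -2.048, 0.001]
ft_force: [-0.0, -0.7, -1.3]
width: 35.3
```

Run:
```python
from h import *
import pickle
st()
d=cam('wrist'); save(d,'w5.png',(130,60,510,310),2.1); pickle.dump(d,open('w5.pkl','wb'))
```

```text
t 15.0 tcp [543.4 117.2 163.6] phi -8.6 tilt [-0. -0. -1.] F [-0.  -0.7 -1.3] w 35.3 q6 0.34 jig [-5.5  3.5]
```

View pics/w5.png

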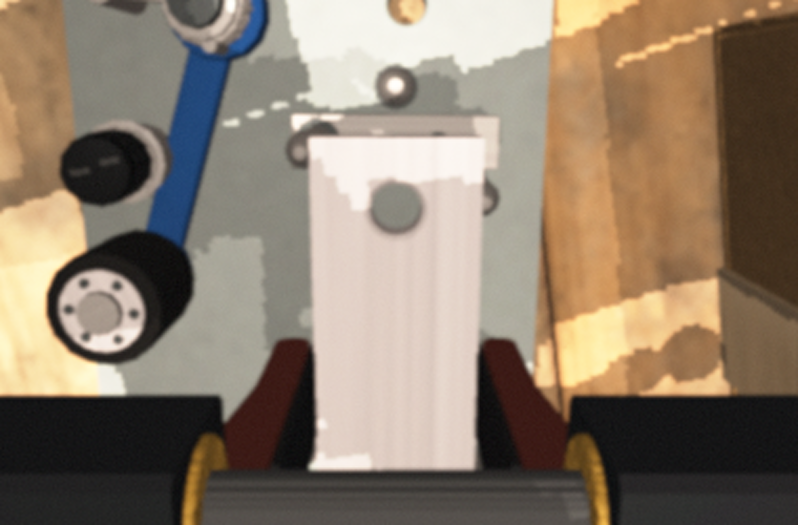

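Run:
```python
from h import *
import pickle
d=pickle.load(open('w5.pkl','rb'))
for n,u,v,h in [('pl L',309,139,169),('pl R',484,139,169),('endpost',396,86,95),('front',300,150,95),('fence',488,199,95),('wheel',98,313,85),('pin',100,170,78)]:
    p=ray(d,130+u/2.1,60+v/2.1,h)[:2]; print(n,p.round(1),J(p).round(1))
```

```text
pl L [533.3 176.7] [-24.8  60.7]
pl R [568.9 171.3] [11.2 61. ]
endpost [552.8 185. ] [-6.9 71.9]
front [521.1 170.7] [-35.9  52.8]
fence [575.8 147.3] [21.8 38.3]
wheel [443.3 127.3] [-105.9   -2.4]
pin [452.7 173.3] [-103.8   44.5]
```

Request:
{"api": "play_rows", "payload": {"increments": "0 0.001 0 -0.03 0;0 0 0 -0.03 0;0 0 0 -0.015 0;0 0 0 -0.01 0;0 0 0 -0.01 0;0 0 0 -0.01 0;0 0 0 -0.008 0;0 0 0 0 0"}}

```text
t: 15.85
ee_pos: [544.3, 116.8, 49.9]
orientation: [-2.384, -2.045, 0.002]
ft_force: [-0.7, 0.8, -1.0]
width: 35.5
```

Request:
{"api": "play_rows", "payload": {"increments": "0 0 0 -0.003 0;0 0 0 -0.002 0;0 0 0 0 0"}}

```text
t: 16.15
ee_pos: [544.8, 117.0, 45.7]
orientation: [2.384, 2.045, 0.0]
ft_force: [-0.4, -0.4, -0.7]
width: 35.9
```

Request:
{"api": "play_rows", "payload": {"increments": "0 0 0 -0.001 0;0.6 0 0 0 0;0.6 0 0 0 0;0.6 0 0 0 0;0.6 0 0 0.03 0;0.6 0 0 0.045 0;0.6 0 0 0.045 0;0.6 -0.0023 -0.04 0.002 1.35;0.6 -0.0023 -0.04 0.002 1.35;0.6 -0.0023 -0.04 0 1.35;0.6 -0.0023 -0.04 0 1.35;0.6 -0.0023 -0.04 0 1.35;0.6 -0.0023 -0.04 0 1.35;0.6 -0.0023 -0.04 0 1.35;0.6 -0.0023 -0.04 0 1.35;0.6 -0.0023 -0.04 0 1.35;0.6 -0.0023 -0.04 0 1.35;0.6 0 0 0 0;0.6 0 0 0 0"}}

```text
t: 18.05
ee_pos: [521.3, -283.6, 168.5]
orientation: [-2.13, -2.309, -0.0]
ft_force: [-0.5, 0.9, 1.3]
width: 52.8
```

```bash
cat >> h.py <<'E'
def stack():
    d=cam('top');P=xyz(d).reshape(-1,3); j=(P[:,:2]-o)@C; m=(abs(j[:,0]+4)<12)&(abs(j[:,1])<55)
    print('stack z',np.nanpercentile(P[m][:,2],[20,50,80]).round(1)); plates(d)
    hsv=cv2.cvtColor(d['img'],cv2.COLOR_RGB2HSV).reshape(-1,3)
    k=(hsv[:,1]<70)&(P[:,2]>43)&(P[:,2]<90)&(abs(j[:,0])<35)&(abs(j[:,1])<64)&(hsv[:,2]>110)
    if k.sum()>30: r=cv2.minAreaRect(P[k][:,:2].astype(np.float32)); print('stack rect',J(r[0]).round(1),r)
E
python3 - <<'E'
from h import *
st(); stack(); print('wrist'); plates(cam('wrist'))
E
```

```text
t 18.05 tcp [ 521.3 -283.6  168.5] phi 4.6 tilt [-0.  0. -1.] F [-0.5  0.9  1.3] w 52.8 q6 -0.6 jig [  36.2 -395.7]
stack z [46.4 49.6 52.7]
plate [ 519.6 -269.2] [ 39.1 100.5] 5.7 294 z 9.6
plate [ 427.9 -262.1] [36.7 74.5] 1.5 201 z 9.3
stack rect [-0.5  1.4] ((547.8899536132812, 114.38614654541016), (120.29830932617188, 66.36122131347656), 81.6763916015625)
wrist
plate [ 426.3 -284.7] [ 36.9 120.2] 1.9 5098 z 10.7
plate [ 519.7 -279.4] [ 36.  120.5] 5.3 4966 z 10.8
```

Request:
{"api": "play_rows", "payload": {"increments": "0.65 0 0.003 -0.045 0.4;0.65 0 0 -0.045 0;0.65 0 0 -0.035 0;0.65 0 0 -0.02 0;0.65 0 0 -0.012 0;0.65 0 0 -0.007 0;0.65 0 0 0 0;0 0 0 0 0;0 0 0 0 0;0 0 0 0 0;0 0 0 0 0"}}

```text
t: 19.25
ee_pos: [522.1, -280.4, 5.6]
orientation: [2.119, 2.318, 0.0]
ft_force: [-2.0, -0.1, 6.2]
width: 35.7
```

Request:
{"api": "play_rows", "payload": {"increments": "0 0 0 0.02 0;0 0 0 0.045 0;0 0 0 0.05 0;0 0 0 0.045 0;0 0.0022 0.0394 0 -1.4;0 0.0022 0.0394 0 -1.4;0 0.0022 0.0394 0 -1.4;0 0.0022 0.0394 0 -1.4;0 0.0022 0.0394 0 -1.4;0 0.0022 0.0394 0 -1.4;0 0.0022 0.0394 0 -1.4;0 0.0022 0.0394 0 -1.4;0 0.0022 0.0394 0 -1.4;0 0.0022 0.0394 0 -1.4;0 0 0 0 0;0 0 0 0 0"}}

```text
t: 20.85
ee_pos: [543.4, 114.5, 164.6]
orientation: [2.384, 2.046, -0.001]
ft_force: [-0.7, 0.3, -2.6]
width: 35.7
```

```bash
cat >> h.py <<'E'
def held(off):
    p,phi=st(); d=cam('wrist'); P=xyz(d); zt=p[2]-off+10
    hsv=cv2.cvtColor(d['img'],cv2.COLOR_RGB2HSV)
    m=((abs(P[...,2]-zt)<6)&(hsv[...,1]<70)&(hsv[...,2]>100)); m[275:]=0; q=P[m]
    j=(q[:,:2]-o)@C; print(len(q),'z',np.median(q[:,2]).round(1),'x',np.percentile(j[:,0],[1,99]).round(1),'yend',np.percentile(j[:,1],99.5).round(1), j[:,1].max().round(1))
    # edge slope
    for lo,hi in((-20,-10),(0,10)): 
        k=j[(j[:,0]>lo)&(j[:,0]<hi)]; print(k[:,1].max().round(1) if len(k) else None)
E
python3 - <<'E'
from h import *
held(5.6)
E
```

```text
t 20.85 tcp [543.4 114.5 164.6] phi -8.7 tilt [-0. -0. -1.] F [-0.7  0.3 -2.6] w 35.7 q6 0.34 jig [-4.9  0.8]
12184 z 169.7 x [-23.8  11.5] yend 62.2 62.4
62.3
62.4
```

Request:
{"api": "play_rows", "payload": {"increments": "0 0.0005 -0.001 -0.03 0;0 0 0 -0.03 0;0 0 0 -0.012 0;0 0 0 -0.01 0;0 0 0 -0.01 0;0 0 0 -0.008 0;0 0 0 -0.006 0;0 0 0 0 0"}}

```text
t: 21.7
ee_pos: [544.0, 112.9, 58.2]
orientation: [-2.386, -2.043, 0.001]
ft_force: [-0.3, -0.8, -0.9]
width: 35.8
```

Request:
{"api": "play_rows", "payload": {"increments": "0 0 0 -0.002 0;0 0 0 0 0;0.6 0 0 0 0;0.6 0 0 0 0;0.6 0 0 0 0"}}

```text
t: 22.2
ee_pos: [544.5, 113.0, 57.0]
orientation: [2.386, 2.043, 0.001]
ft_force: [0.1, -0.3, 0.7]
width: 51.7
```

Request:
{"api": "play_rows", "payload": {"increments": "0.6 0 0 0.03 0;0.6 0 0 0.04 0;0.6 0 0 0.04 0;0.6 -0.0117 -0.0398 0 1.07;0.6 -0.0117 -0.0398 0 1.07;0.6 -0.0117 -0.0398 0 1.07;0.6 -0.0117 -0.0398 0 1.07;0.6 -0.0117 -0.0398 0 1.07;0.6 -0.0117 -0.0398 0 1.07;0.6 -0.0117 -0.0398 0 1.07;0.6 -0.0117 -0.0398 0 1.07;0.6 -0.0117 -0.0398 0 1.07;0.6 -0.0117 -0.0398 0 1.07;0.6 0 0 0 0;0.6 0 0 0 0"}}

```text
t: 23.7
ee_pos: [426.9, -285.6, 166.7]
orientation: [-2.188, -2.254, -0.0]
ft_force: [-0.1, -0.8, -0.4]
width: 52.9
```

Run:
```python
from h import *
st(); stack(); print('wrist'); plates(cam('wrist'))
```

```text
t 23.7 tcp [ 426.9 -285.6  166.7] phi 1.7 tilt [ 0.  0. -1.] F [-0.1 -0.8 -0.4] w 52.9 q6 -0.64 jig [ -56.8 -412.7]
stack z [56.8 59.6 62.4]
plate [ 428.2 -273.1] [36.8 96.6] 1.5 299 z 9.9
stack rect [-0.3  0.9] ((547.9995727539062, 113.84770965576172), (120.7867431640625, 67.22237396240234), 81.5698013305664)
wrist
plate [ 426.1 -284.6] [ 36.1 119.8] 1.8 4951 z 10.8
```

Request:
{"api": "play_rows", "payload": {"increments": "0.65 0 0 -0.045 0;0.65 0 0 -0.045 0;0.65 0 0 -0.035 0;0.65 0 0 -0.02 0;0.65 0 0 -0.01 0;0.65 0 0 -0.007 0;0.65 0 0 0 0;0 0 0 0 0;0 0 0 0 0;0 0 0 0 0;0 0 0 0 0"}}

```text
t: 24.9
ee_pos: [427.7, -285.4, 5.5]
orientation: [2.185, 2.256, 0.0]
ft_force: [-1.0, 1.4, 7.2]
width: 35.4
```

Request:
{"api": "play_rows", "payload": {"increments": "0 0 0 0.02 0;0 0 0 0.045 0;0 0 0 0.05 0;0 0 0 0.045 0;0 0.0117 0.0398 0 -1.07;0 0.0117 0.0398 0 -1.07;0 0.0117 0.0398 0 -1.07;0 0.0117 0.0398 0 -1.07;0 0.0117 0.0398 0 -1.07;0 0.0117 0.0398 0 -1.07;0 0.0117 0.0398 0 -1.07;0 0.0117 0.0398 0 -1.07;0 0.0117 0.0398 0 -1.07;0 0.0117 0.0398 0 -1.07;0 0 0 0 0;0 0 0 0 0"}}

```text
t: 26.5
ee_pos: [543.8, 113.4, 164.4]
orientation: [-2.384, -2.046, 0.001]
ft_force: [0.3, -0.4, -1.2]
width: 35.7
```

Run:
```python
from h import *
held(5.5)
```

```text
t 26.5 tcp [543.8 113.4 164.4] phi -8.7 tilt [-0.001 -0.    -1.   ] F [ 0.3 -0.4 -1.2] w 35.7 q6 0.34 jig [-4.4 -0.2]
11966 z 169.7 x [-23.3  12. ] yend 60.2 60.5
60.4
60.5
```

Request:
{"api": "play_rows", "payload": {"increments": "0 0 0.0005 -0.03 0;0 0 0 -0.03 0;0 0 0 -0.012 0;0 0 0 -0.01 0;0 0 0 -0.008 0;0 0 0 -0.004 0;0 0 0 -0.003 0;0 0 0 -0.001 0;0 0 0 0 0;0.6 0 0 0 0;0.6 0 0 0 0;0.6 0 0 0 0;0.6 0 0 0.03 0;0.6 0 0 0.04 0;0.6 0 0 0.04 0;0.6 -0.03 0.005 0 0;0.6 -0.03 0.005 0 0;0.6 0 0 0 0;0.6 0 0 0 0"}}

```text
t: 28.45
ee_pos: [484.5, 123.6, 177.2]
orientation: [2.385, 2.044, 0.002]
ft_force: [1.1, -0.3, 0.9]
width: 52.9
```

Run:
```python
from h import *
import pickle
st()
d=cam('wrist'); save(d,'w6.png',(130,40,510,290),2.1); pickle.dump(d,open('w6.pkl','wb'))
stack()
```

```text
t 28.45 tcp [484.5 123.6 177.2] phi -8.8 tilt [ 0.001  0.    -1.   ] F [ 1.1 -0.3  0.9] w 52.9 q6 0.38 jig [-64.6   0.5]
stack z [298.3 503.9 516. ]
plate [ 57.9 -79.9] [112.   57.4] 3.6 385 z 11.0
stack rect [  3.6 -48.4] ((544.0928344726562, 64.58415222167969), (28.426666259765625, 55.76511764526367), 66.33631896972656)
```

View pics/w6.png

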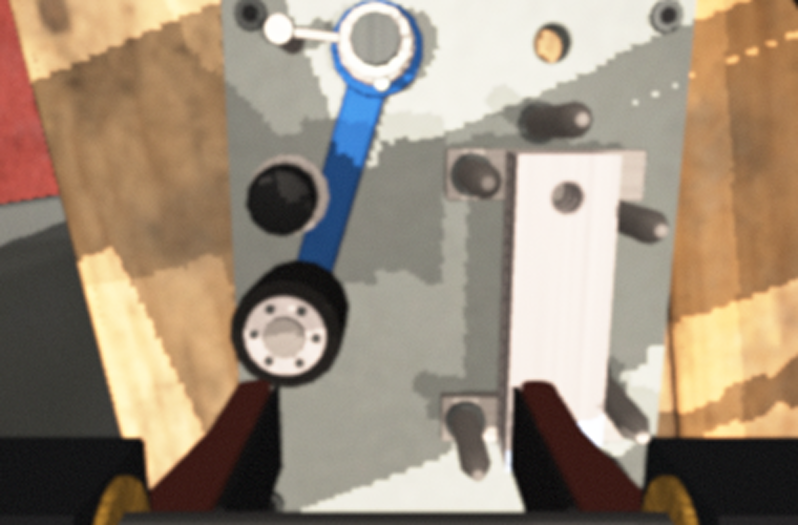

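The stack is aligned between the posts; pin head is at (283,197), wheel at (284,338), post tops at (586,119) and (655,231) for reference.

Run:
```python
from h import *
import pickle
d=pickle.load(open('w6.pkl','rb'))
for n,u,v,h in [('pin',282,199,78),('wheel',284,337,85),('endpost',584,119,95),('fence',655,231,95),('pivot',376,38,68),('park',551,43,20)]:
    p=ray(d,130+u/2.1,40+v/2.1,h)[:2]; print(n,p.round(1),J(p).round(1))
P=xyz(d).reshape(-1,3)
m=P[(np.hypot(P[:,0]-452,P[:,1]-172)<16)&(abs(P[:,2]-78)<4)]; print(m[:,:2].min(0),m[:,:2].max(0),(m[:,:2].min(0)+m[:,:2].max(0))/2, m[:,2].mean())
```

```text
pin [451.8 174.2] [-104.8   45.3]
wheel [444.6 127.4] [-104.6   -2.1]
endpost [553.1 185.1] [-6.6 72.1]
fence [572.7 146.4] [18.9 36.9]
pivot [492.2 222.1] [-72.6  98.9]
park [561.1 215.1] [ -3.4 103. ]
[439.53152396 161.66109531] [462.50009384 184.94465868] [451.0158089 173.302877 ] 78.82552671581173
```

Request:
{"api": "play_rows", "payload": {"increments": "0.42 -0.0052 0.0081 0 -6.4;0.42 -0.0052 0.0081 0 -6.4;0.42 -0.0052 0.0081 0 -6.4;0.42 -0.0052 0.0081 0 -6.4;0.42 -0.0052 0.0081 0 -6.4;0.42 -0.0052 0.0081 0 -6.4;0.42 0 0 -0.045 0;0.42 0 0 -0.035 0;0.42 0 0 -0.015 0;0.42 0 0 0 0"}}

```text
t: 29.55
ee_pos: [452.4, 171.5, 79.3]
orientation: [-2.926, -1.144, 0.007]
ft_force: [0.1, -0.5, 0.7]
width: 36.9
```

Request:
{"api": "play_rows", "payload": {"increments": "0.42 0 0 -0.015 0;0.42 0 0 -0.014 0;0.42 0 0 0 0;0 0 0 0 0;0 0 0 0 0;0 0 0 0 0;0 0 0 0 0"}}

```text
t: 30.25
ee_pos: [453.0, 173.0, 53.7]
orientation: [-2.925, -1.143, -0.001]
ft_force: [-3.8, 6.4, 1.3]
width: 23.7
```

Run:
```python
from h import *
st()
```

```text
t 30.25 tcp [453.  173.   53.7] phi -47.3 tilt [ 0.     0.002 -1.   ] F [-3.8  6.4  1.3] w 23.7 q6 1.16 jig [-103.5   44.3]
```

Request:
{"api": "play_rows", "payload": {"increments": "0 0 0 0.004 0;0 0 0 0.006 0;0 0 0 0.008 0;0 0 0 0.01 0;0 0 0 0.01 0;0 0 0 0.01 0;0 0 0 0.015 0;0 0 0 0.03 0;0 0 0 0.02 0;0 0 0 0 0;0 0 0 0 0;0 0 0 0 0;0 0 0 0 0;0 0 0 0 0"}}

```text
t: 31.65
ee_pos: [452.5, 171.8, 164.8]
orientation: [-2.926, -1.145, 0.003]
ft_force: [-0.1, 0.5, -0.9]
width: 23.4
```

Run:
```python
from h import *
import pickle
st()
d=cam('wrist'); save(d,'w7.png',(130,40,510,290),2.1); pickle.dump(d,open('w7.pkl','wb'))
```

```text
t 31.65 tcp [452.5 171.8 164.8] phi -47.3 tilt [-0.002 -0.001 -1.   ] F [-0.1  0.5 -0.9] w 23.4 q6 1.16 jig [-103.8   43.1]
```

View pics/w7.png

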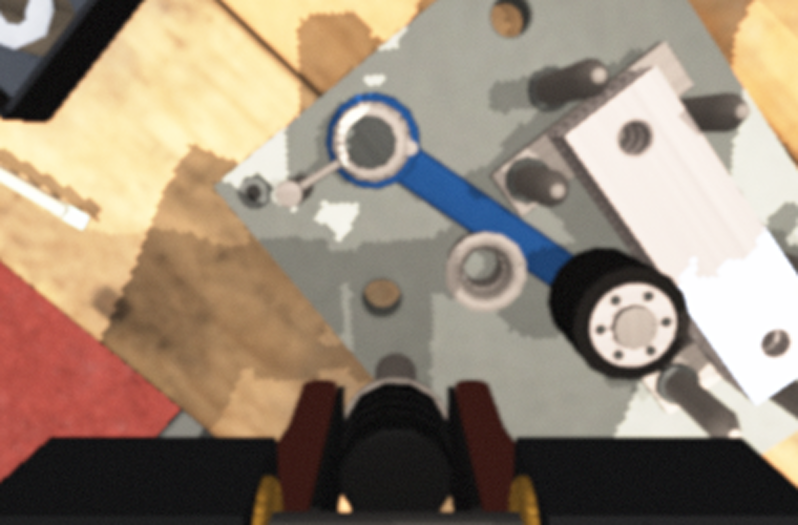

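The wheel bears on the pack and the pin is held upright, tip edge at about (396,354). The parking hole is at (510,18) and the lock hole at (381,295).

Run:
```python
from h import *
import pickle
def e(f,phi,tcp,u,v,h):
    d=pickle.load(open(f,'rb')); p=ray(d,130+u/2.1,40+v/2.1,h)[:2]-tcp; a=np.radians(phi); print(f,'along jaw',p@[np.cos(a),np.sin(a)],'perp',p@[-np.sin(a),np.cos(a)])
e('w2.pkl',65.3,np.array([491.7,156.9]),397,348,103.7)
e('w7.pkl',-47.3,np.array([452.5,171.8]),396,354,115.1)
for f,b in(('w2.pkl',0),('w7.pkl',0)):
    d=pickle.load(open(f,'rb')); save(d,f[:2]+'t.png',(280,180,360,240),5)
a=cv2.imread('pics/w2t.png');b=cv2.imread('pics/w7t.png'); cv2.imwrite('pics/tips.png',np.hstack([a,b]))
d=pickle.load(open('w7.pkl','rb'))
for n,u,v,h in [('lock',381,295,20),('park',509,17,20),('pivot',370,140,68)]:
    p=ray(d,130+u/2.1,40+v/2.1,h)[:2]; print(n,p.round(1),J(p).round(1))
```

```text
w2.pkl along jaw 1.7361142264693625 perp 7.311343713006774
w7.pkl along jaw -1.6881524879615322 perp 2.7652978099488577
lock [447.2 177.7] [-110.   48.]
park [560.6 215.1] [ -3.9 102.9]
pivot [492.1 222.6] [-72.7  99.4]
```

View pics/tips.png

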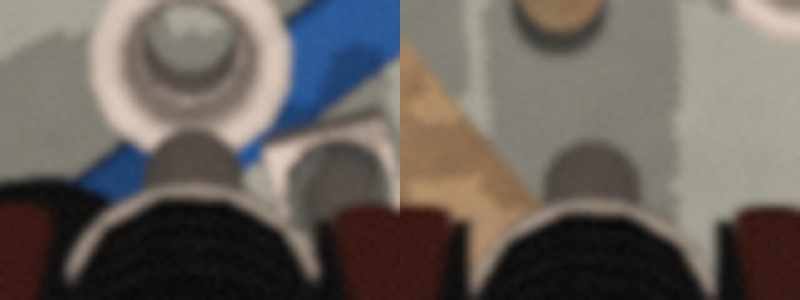

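Request:
{"api": "play_rows", "payload": {"increments": "0 0.0182 0.0075 0 8;0 0.0182 0.0075 0 8;0 0.0182 0.0075 0 8;0 0.0182 0.0075 0 8;0 0.0182 0.0075 0 8;0 0.0182 0.0075 0 8;0 0 0 0 0.5;0 0 0 0 0;0 0 0 -0.04 0;0 0 0 -0.03 0;0 0 0 -0.01 0;0 0 0 0 0;0 0 0 0 0"}}

```text
t: 33.0
ee_pos: [562.6, 217.2, 86.7]
orientation: [2.198, 2.244, 0.001]
ft_force: [-0.5, 0.0, -0.8]
width: 23.7
```

Run:
```python
from h import *
import pickle
st()
d=cam('wrist'); save(d,'w8.png',(240,120,400,240),5); pickle.dump(d,open('w8.pkl','wb'))
```

```text
t 33.0 tcp [562.6 217.2  86.7] phi 1.2 tilt [ 0.001  0.    -1.   ] F [-0.5  0.  -0.8] w 23.7 q6 0.33 jig [ -2.3 105.2]
```

View pics/w8.png

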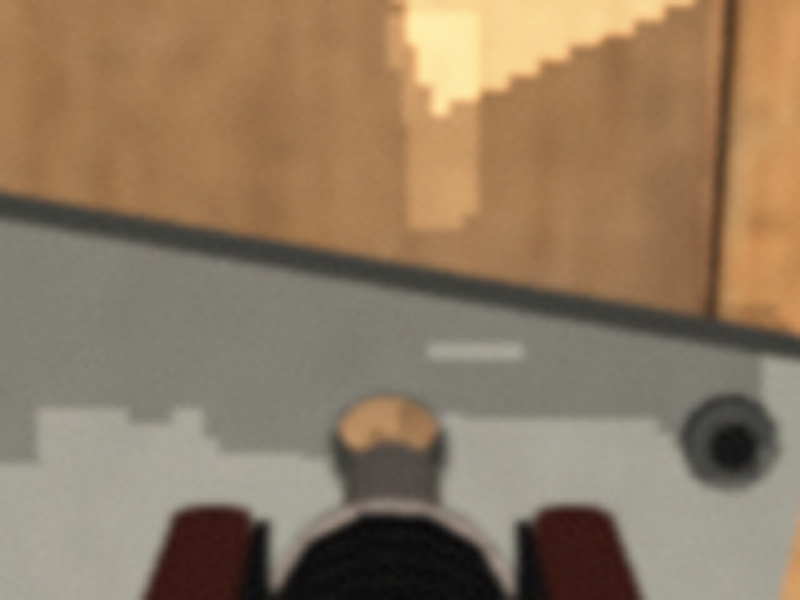

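The parking hole spans x 333–447 with its far rim at y 395 (centre about (390,450)). The pin tip hovers in front of it, its edge at (392,438).

Run:
```python
from h import *
import pickle
d=pickle.load(open('w8.pkl','rb'))
for n,u,v,h in [('hole',390,450,20),('holetop',390,395,20),('holeL',333,450,20),('tipedge',392,438,37),('screw',729,443,20)]:
    p=ray(d,240+u/5,120+v/5,h)[:2]; print(n,p.round(1),J(p).round(1))
```

```text
hole [561.8 215.2] [ -2.8 103.1]
holetop [561.6 222.8] [ -4.1 110.6]
holeL [554.2 215. ] [-10.3 101.8]
tipedge [561.9 221.8] [ -3.7 109.7]
screw [607.  217.1] [ 41.6 112.1]
```

Request:
{"api": "play_rows", "payload": {"increments": "0 0 -0.0015 -0.006 0;0 0 0 -0.006 0;0 0 0 -0.006 0;0 0 0 -0.004 0;0 0 0 0 0"}}

```text
t: 33.55
ee_pos: [561.8, 215.3, 62.8]
orientation: [-2.197, -2.245, 0.002]
ft_force: [0.0, -0.1, -0.6]
width: 23.3
```

Request:
{"api": "play_rows", "payload": {"increments": "0 0 0 -0.003 0;0 0 0 0 0"}}

```text
t: 33.75
ee_pos: [562.2, 215.5, 60.4]
orientation: [-2.197, -2.245, 0.001]
ft_force: [-0.9, -0.4, -0.9]
width: 23.3
```

Request:
{"api": "play_rows", "payload": {"increments": "0 0 0 -0.004 0;0 0 0 -0.004 0;0 0 0 -0.001 0;0 0 0 0 0;0.45 0 0 0 0;0.45 0 0 0 0;0.45 0 0 0 0"}}

```text
t: 34.45
ee_pos: [562.5, 215.6, 51.9]
orientation: [2.197, 2.245, 0.001]
ft_force: [-0.5, -0.5, -0.7]
width: 39.2
```

Request:
{"api": "play_rows", "payload": {"increments": "0.45 0 0 0.03 0;0.45 0 0 0.045 0;0.45 0 0 0.05 0;0.45 0 0 0.05 0;0.45 0 0 0.02 0;0.45 -0.01 -0.02 0 0;0.45 -0.01 -0.02 0 0;0.45 0 0 0 0;0.45 0 0 0 0"}}

```text
t: 35.35
ee_pos: [542.5, 175.6, 247.0]
orientation: [2.198, 2.244, 0.001]
ft_force: [-0.4, -0.0, -0.1]
width: 39.6
```

Run:
```python
from h import *
import pickle
st()
d=cam('wrist'); pickle.dump(d,open('w9.pkl','wb'))
P=xyz(d).reshape(-1,3); q=P[(np.hypot(P[:,0]-561.5,P[:,1]-214)<18)&(P[:,2]>55)&(P[:,2]<90)]; print('pin',len(q),q[:,2].mean(),q[:,2].std(),(q.min(0)+q.max(0))/2)
t=cam('top'); pickle.dump(t,open('t9.pkl','wb')); save(t,'t9.png',(235,150,345,245),7)
P=xyz(t).reshape(-1,3); q=P[(P[:,2]>190)&(P[:,2]<210)&(P[:,0]>560)&(P[:,0]<660)&(P[:,1]<80)&(P[:,1]>-20)]; print('cap',len(q),q.mean(0),q.min(0),q.max(0))
```

```text
t 35.35 tcp [542.5 175.6 247. ] phi 1.2 tilt [ 0.001  0.    -1.   ] F [-0.4 -0.  -0.1] w 39.6 q6 0.27 jig [-15.5  61. ]
pin 545 73.75265889318327 3.1249090709821328 [561.32348802 215.80985373  66.07483213]
cap 85 [608.3710117   35.69387187 198.82690052] [593.12786461  23.88386313 190.18185102] [623.00731528  48.53348266 204.80666658]
```

Request:
{"api": "play_rows", "payload": {"increments": "0.6 0.0073 -0.0156 0 -8;0.6 0.0073 -0.0156 0 -8;0.6 0.0073 -0.0156 0 -8;0.6 0.0073 -0.0156 0 -8;0.6 0.0073 -0.0156 0 -8;0.6 0.0073 -0.0156 0 -8;0.6 0.0073 -0.0156 0 -8;0.6 0.0073 -0.0156 0 -8;0.6 0.0073 -0.0156 0 -8;0.6 0 0 0 0;0.6 0 0 0 0"}}

```text
t: 36.55
ee_pos: [608.1, 35.7, 246.3]
orientation: [-3.096, -0.53, 0.001]
ft_force: [-0.2, 1.0, 0.3]
width: 53.0
```

Run:
```python
from h import *
st(); d=cam('wrist'); save(d,'w10.png',(160,60,480,300),2.4)
P=xyz(d).reshape(-1,3); q=P[(P[:,2]>195)&(P[:,2]<207)&(np.hypot(P[:,0]-608,P[:,1]-35)<28)]; print(len(q),q.min(0),q.max(0),(q.min(0)+q.max(0))/2)
```

```text
t 36.55 tcp [608.1  35.7 246.3] phi -70.6 tilt [-0.001  0.    -1.   ] F [-0.2  1.   0.3] w 53.0 q6 1.27 jig [ 71.3 -66.8]
1481 [592.94339904  22.09869668 195.04412474] [620.50741319  49.44068299 203.05921902] [606.72540612  35.76968983 199.05167188]
```

View pics/w10.png

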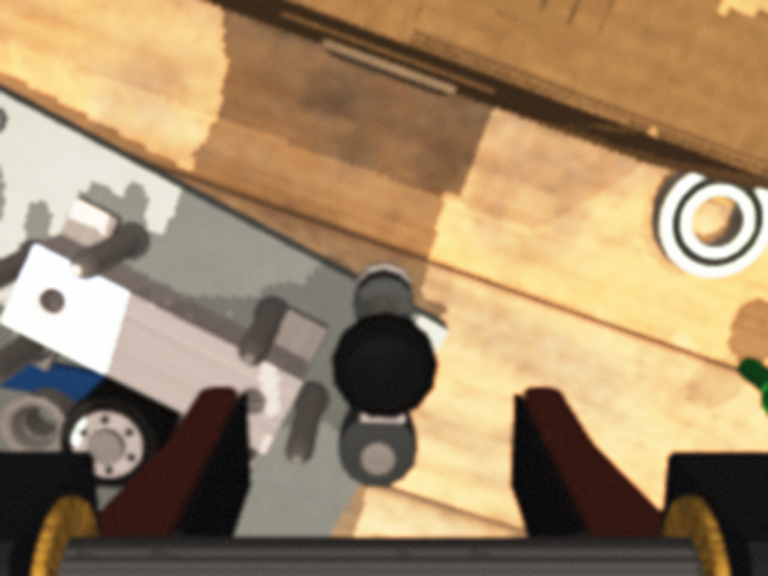

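Request:
{"api": "play_rows", "payload": {"increments": "0.6 -0.001 0 -0.03 0;0.6 0 0 -0.02 0;0.6 0 0 -0.008 0;0.36 0 0 0 0;0.36 0 0 0 0;0.36 0 0 0 0;0.36 -0.0027 0.0064 0 8;0.36 -0.0035 0.0059 0 8;0.36 -0.0043 0.0054 0 8;0.36 -0.005 0.0047 0 8;0.36 -0.0056 0.004 0 8;0.36 -0.0061 0.0031 0 8;0.36 -0.0065 0.0023 0 8;0.36 -0.0068 0.0013 0 8;0.36 -0.0069 0.0004 0 8;0.36 -0.0069 -0.0006 0 8;0.36 -0.0067 -0.0015 0 8;0.36 -0.0064 -0.0025 0 8;0.36 0 0 0 0"}}

```text
t: 38.5
ee_pos: [539.6, 64.0, 189.8]
orientation: [1.68, 2.653, 0.002]
ft_force: [-0.2, 0.4, -0.1]
width: 31.9
```

Request:
{"api": "play_rows", "payload": {"increments": "0.36 -0.0015 -0.0007 0 0;0.36 -0.0015 -0.0007 0 0;0.36 0 0 0 0"}}

```text
t: 38.8
ee_pos: [537.3, 62.7, 189.1]
orientation: [1.684, 2.651, 0.002]
ft_force: [1.4, 0.7, 0.9]
width: 31.7
```

Run:
```python
from h import *
st()
```

```text
t 38.8 tcp [537.3  62.7 189.1] phi 25.1 tilt [ 0.002  0.    -1.   ] F [1.4 0.7 0.9] w 31.7 q6 -0.34 jig [ -2.9 -51.3]
```

Request:
{"api": "play_rows", "payload": {"increments": "0.36 -0.0015 -0.0007 0 0;0.36 -0.0015 -0.0007 0 0;0.36 0 0 0 0"}}

```text
t: 39.1
ee_pos: [536.7, 62.4, 189.4]
orientation: [1.682, 2.648, 0.009]
ft_force: [10.2, 5.4, -4.0]
width: 32.1
```

Request:
{"api": "play_rows", "payload": {"increments": "0.36 0.0015 0.0007 0 0;0.36 0.0015 0.0007 0 0;0.6 0 0 0 0;0.6 0 0 0 0;0.6 0 0 0.02 0;0.6 0 0 0.02 0;0 0.0022 0.0016 0 0;0 0 0 0 0;0 0 0 0 0;0 0 0 0 0;0 0 0 0 0;0 0 0 0 0"}}

```text
t: 40.3
ee_pos: [538.5, 64.2, 228.2]
orientation: [-1.682, -2.653, 0.001]
ft_force: [0.1, -0.9, 0.1]
width: 8.1
```

Run:
```python
from h import *
st(); d=cam('wrist')
P=xyz(d).reshape(-1,3); q=P[(P[:,2]>195)&(P[:,2]<207)&(np.hypot(P[:,0]-540,P[:,1]-65)<20)]; print(len(q),q.min(0),q.max(0),(q.min(0)+q.max(0))/2)
```

```text
t 40.3 tcp [538.5  64.2 228.2] phi 25.2 tilt [-0.001 -0.    -1.   ] F [ 0.1 -0.9  0.1] w 8.1 q6 -0.34 jig [ -1.8 -49.6]
1343 [524.03802166  54.09616171 195.02375911] [549.93603147  81.21110422 203.18018486] [536.98702656  67.65363296 199.10197199]
```

Request:
{"api": "play_rows", "payload": {"increments": "0 0 0.001 -0.015 0;0 0 0 -0.01 0;0 0 0 -0.005 0;0 0 0 -0.005 0;0 0 0 -0.005 0;0 0 0 -0.005 0;0 0 0 -0.005 0;0 0 0 -0.003 0;0 0 0 -0.002 0;0 0 0 0 0"}}

```text
t: 41.35
ee_pos: [538.8, 65.3, 173.6]
orientation: [1.682, 2.653, 0.0]
ft_force: [-1.3, 0.8, 3.3]
width: 0.7
```

Request:
{"api": "play_rows", "payload": {"increments": "0 0 0 -0.002 0;0 0 0 0 0"}}

```text
t: 41.55
ee_pos: [539.1, 65.3, 172.0]
orientation: [1.682, 2.653, 0.001]
ft_force: [-1.7, 1.6, 6.3]
width: 0.5
```

Request:
{"api": "play_rows", "payload": {"increments": "0 0 0 -0.002 0;0 0 0 -0.001 0;0 0 0 0 0;0 0 0 0 0;0 0 0 0 0;0 0 0 0 0;0 0 0 0 0;0 0 0 0 0"}}

```text
t: 42.35
ee_pos: [539.1, 65.3, 169.6]
orientation: [1.682, 2.653, 0.001]
ft_force: [-3.7, 1.5, 9.5]
width: 0.6
```

Request:
{"api": "play_rows", "payload": {"increments": "0 0 0 0.005 0;0 0 0 0.01 0;0 0 0 0.015 0;0 0 0 0.02 0;0 0 0 0.04 0;0 -0.03 -0.03 0.01 0;0 -0.03 -0.04 0 0;0 -0.02 -0.045 0 0;0 -0.01 -0.045 0 0;0 0 -0.045 0 0;0 0 -0.045 0 0;0 0 -0.045 0 0;0 0 0 0 0;0 0 0 0 0"}}

```text
t: 43.75
ee_pos: [448.3, -230.6, 268.6]
orientation: [-1.685, -2.651, 0.0]
ft_force: [-0.2, 0.1, -0.1]
width: 0.7
```

Run:
```python
from h import *
st(); d=cam('top'); save(d,'end.png',(235,150,345,245),7)
P=xyz(d).reshape(-1,3); q=P[(P[:,2]>185)&(P[:,2]<210)&(np.hypot(P[:,0]-540,P[:,1]-65)<30)]; print('cap',len(q),q.mean(0),np.median(q[:,2]))
q=P[np.hypot(P[:,0]-561,P[:,1]-212)<8]; print('pin',np.nanmedian(q[:,2])); stack()
```

```text
t 43.75 tcp [ 448.3 -230.6  268.6] phi 25.1 tilt [-0.001  0.    -1.   ] F [-0.2  0.1 -0.1] w 0.7 q6 -0.94 jig [ -44.4 -354.9]
cap 87 [539.99851859  66.22213737 198.57915919] 199.01927489043578
pin 72.2828760607922
stack z [ 67.8  71.  119.5]
plate [ 30.9 -64.2] [ 87.6 164.4] 89.6 745 z 10.8
stack rect [-1.5  0.4] ((546.7958374023438, 113.5539321899414), (119.64512634277344, 68.03791809082031), 81.7008285522461)
```

View pics/end.png

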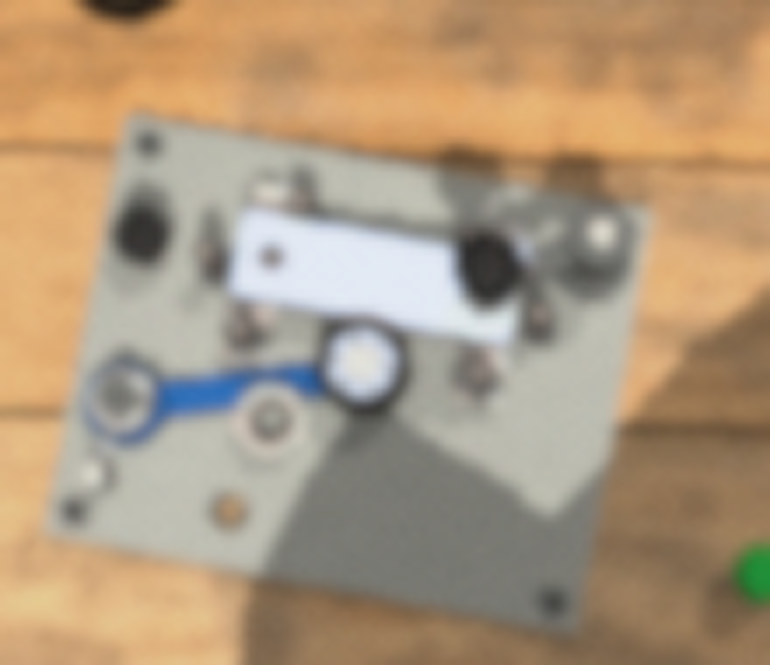

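The end picture shows the pack under the posts with the wheel at (362,362) against it, the gauge cap over its right end at (488,265) and the pin in its parking hole at (142,234).

```bash
python3 -c "
from workcell import ctrl
print(ctrl.close_job())"
```

```text
the job is handed in; nothing more can be done
None
```

The job is done and handed in at about 44 s of the 210 s. Closing it reported no verdict.

**What I did**
- I stood the pin in the bush and pulled the wheel back until the pin dropped home, with its head top reading 78 mm.
- I stacked the three plates that were on the bench flat between the posts. The stack top reads 71 mm, and it should be 70 mm.
- I drew the pin. The wheel sprang in and bears on the pack in the last picture.
- I put the pin back upright in its parking hole. Its head top reads 72 to 74 mm, and it should be 74 mm.
- I swung the gauge to its stop, where it pushed back with about 11 N. I then pressed it until the foot bore on the pack for about 0.7 s, peaking at about 9.5 N, and let it rise. The cap reads 199 mm, and it should be 201 mm. It stands within about 1 mm of its place at the stop.

**What disagreed or was not checked**
- The wrist camera read up to about 3 mm off from the top camera and the known post positions. I allowed for this in the fits.
- I saw no plate knocked aside during the run.
- I did not measure the tape, the parts box, the screwdriver and the green look-alikes again at the end. The robot never went near them.

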